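# Turn over the seal-sample leaf at the parts store bench

## Robot

A 6-joint arm with a two-finger parallel gripper is mounted at the origin on the work surface. World frame = base frame: x ahead of the robot, y to its left, z up, the work surface at z = 0. Lengths are in mm, angles in rad, forces in N, time in s.
With the tool pointing down it reaches from about 275 to 1000 mm from the base axis. Payload 8.4 kg.
Tool frame: the origin (TCP) lies at the centre of the arm's flange, where the gripper is bolted on; the fingertips stand 173 mm ahead of it and the grasp point (between the pads) lies 155 mm ahead of it (tcp_to_tips is the distance from the TCP to the fingertips, in mm); z points along the fingers, x is the direction in which the jaws open and shut, and the axes are right-handed (so a half turn about z gives the same grasp; the last joint's range is limited). The gripper opens to 85 mm and grips with 20 to 120 N. Pads are 22 mm wide; open, the fingers measure 114 mm over their backs; the gripper's body (76 mm by 85 mm) begins 54 mm behind the grasp point. The pads swing forward as they close: fully open they stand 13 mm farther back than shut.
Start: joints at [1.301, 0.353, 1.633, -0, 1.155, -0.002], TCP at [165.38, 602.726, 404.681] pointing down, gripper open.
Joint ranges: [-2.63, 2.63], [-0.92, 2.1], [0.06, 2.66], [-1.3, 4.44], [0, 2.69], [-3.02, 3.02]. Speed limits (rad/s): [2.22, 2.22, 2.79, 3.14, 3.14, 3.14].

## Interface

Orientations are given as [roll, pitch, yaw] about the fixed x, y, z axes, in that order (R = Rz(yaw) Ry(pitch) Rx(roll)).
In Python, from rig import sense, grab_frame, camera_info, sign_off, tcp_to_tips gives the robot as it stands.
- The arm moves only by the shell command python3 -m creep 'ROWS' [FORCE]. ROWS is text: rows parted by semicolons, each of 5 numbers parted by spaces: the opening in per cent of the stroke, from 0 (shut) to 100 (fully open), then the shift along the tool's x, y, z in cm, then the turn about the tool's z in degrees. In form: fingers tx ty tz roll; .... A call has 1 to 20 rows; each row is the pose to reach, as a shift and turn from the pose measured when the call began, along the tool's axes at that moment; what a row does not reach only later rows make up. A row lasts 1/10 s, in which the tool goes at most 50 mm and 8.59 degrees, less where a joint would pass 70% of its speed; a pose out of reach is approached as far as the arm can. A call with a gripper value outside its range is refused whole. The fingers move at their own pace and stop on an object; FORCE is the grip in N (left out, the last holds). Time passes only in rows, so rows that repeat a pose let the fingers close. It gives the time, the measured TCP pose, the force and the opening at its end, in the units of the state.
- sense(): the state, without advancing time (a new reading comes with each control period).
- grab_frame(name): name is "scene" or "top" or "wrist"; returns (picture, depth): 384x512x3 uint8, blue, green, red; 384x512 float32, mm along the optical axis (not along the pixel's ray), 0 where there is no reading.
- camera_info(name): a dict with "vertical_fov" (degrees; the focal length in pixels is half the picture's height over the tangent of half this angle, whatever the lens; pixels are square), "cx", "cy" (the principal point, pixels), "world_to_cam" (4x4, takes a point from world to camera coordinates). Camera axes: x right, y down, z forward; pixel columns grow to the right and rows downward; lengths in mm; the calibration is good to about 2 mm. A picture is of the moment at which its call begins: read the wrist's pose just before it. camera_info takes no time and is no camera call; for the wrist camera it gives the pose at the moment of the call.
- sign_off(): hands the job in, once; it reports no verdict.
The state is a dict: "clock": time; "qpos": joint angles; "qvel": joint speeds; "joint_efforts": joint torques, N m; "eef_pos": TCP position; "tcp_rot": TCP orientation; "contact_force": force on the tool from outside, world axes, zero at the start; "wrist_torque": the same for the moment, N m; "opening": opening from 0.0 (shut) to 1.0 (fully open).
Only numpy, scipy, OpenCV 4.12 (cv2) and the standard library are available. Lean on these libraries where they do the work, as an engineer would, in place of code of your own. Each camera call takes 0.05 s, during which the arm holds its last target.

## Task

Two hinged sample stands are on the bench. With the fingers, push the leaf that carries the round seal samples up from its near side and over its spine, then press it down until it lies flat on the far side of its stand; never pinch it. Leave the leaf with the straight bars and everything else on the bench where it is, and finish clear of everything.

Things in the scene. Friction and masses are not known exactly. Their poses are not given: they have to be found in the camera images.
- stand_ring: Reference stand (the one to work on, with round samples), fixed to the bench: base plate 150 x 134 x 10 mm, two 120 mm posts 61 mm either side of the middle carry the spine. Origin: centre of the underside, directly below the spine. Its y axis runs along the spine; its -x side, roughly towards the robot, is the near side, +x the far side.
- ring_spine (a point): Middle of that stand's spine (hinge axis, along the stand's y), 110 mm above the bench. Just under the leaf, 46 mm either side of the middle, two aluminium arms run from 85 mm before to 85 mm behind it.
- leaf_ring (a joint): Hinge of that stand's leaf. 0: lying flat on the near side; pi/2: upright; pi: flat on the far side (stops at 0 and pi). It starts ajar, at 0.2 to 0.5. The hinge is stiff (0.18 N m): the leaf stays at any angle where it is left, neither falling nor springing back, so it must be pushed all the way; 2 to 4 N at the free edge move it.
- ring_edge (a point): Middle of the free edge of that leaf, a rigid aluminium panel of about 180 g, 108 mm wide along the spine, edge 120 mm from the axis; 3 mm thick at the edge, 7 mm inside a 6 mm border, axis at mid thickness. Its outer 35 mm overhangs the arms, with free space below down to base plate or bench.
- ring_face (a point): Centre of the sample face of that leaf (its upper side at joint value 0, its underside at pi): white sheet 100 x 98 mm with four flat black round seal samples 26 to 34 mm across, which rise 3 mm; 64 mm from the axis. The other side, the back, is a plain white sheet.
- stand_bar: Reference stand (to be left alone, with straight bar samples), fixed to the bench: base plate 150 x 134 x 10 mm, two 120 mm posts 61 mm either side of the middle carry the spine. Origin: centre of the underside, directly below the spine. Its y axis runs along the spine; its -x side, roughly towards the robot, is the near side, +x the far side.
- bar_spine (a point): Middle of that stand's spine (hinge axis, along the stand's y), 110 mm above the bench. Just under the leaf, 46 mm either side of the middle, two aluminium arms run from 85 mm before to 85 mm behind it.
- leaf_bar (a joint): Hinge of that stand's leaf. 0: lying flat on the near side; pi/2: upright; pi: flat on the far side (stops at 0 and pi). It starts ajar, at 0.2 to 0.5. The hinge is stiff (0.18 N m): the leaf stays at any angle where it is left, neither falling nor springing back, so it must be pushed all the way; 2 to 4 N at the free edge move it.
- bar_edge (a point): Middle of the free edge of that leaf, a rigid aluminium panel of about 180 g, 108 mm wide along the spine, edge 120 mm from the axis; 3 mm thick at the edge, 7 mm inside a 6 mm border, axis at mid thickness. Its outer 35 mm overhangs the arms, with free space below down to base plate or bench.
- bar_face (a point): Centre of the sample face of that leaf (its upper side at joint value 0, its underside at pi): white sheet 100 x 98 mm with four parallel dark rectangular bar samples 13 x 74 mm, which rise 3 mm; 64 mm from the axis. The other side, the back, is a plain white sheet.
- valve: Bystander, loose: small brass valve body, round, 38 mm across, 56 mm tall, standing between the two stands. Origin: centre of its underside.
- flange: Bystander, loose: aluminium flange ring lying flat, 76 mm across, 16 mm tall. Origin: centre of its underside.
- duct_cup: Bystander, loose: open black cup-shaped duct end, 72 mm across, 80 mm tall, standing. Origin: centre of its underside.
- grease: Bystander, loose: white jar with grey cap, 56 mm across, 70 mm tall, standing. Origin: centre of its underside.
- spanner: Bystander, loose: steel open-ended spanner lying flat, 170 mm long. Origin: underside, near its middle.
- bolt: Bystander, loose: big steel bolt standing on its head, 30 mm across, 44 mm tall. Origin: centre of its underside.
- accumulator: Bystander, loose: brass pressure cylinder on two small cradle feet, 130 mm long, 62 mm tall. Origin: centre of its underside.
Mind the look-alikes: they are no part of the job. What is shaped like the stand_ring but green is not meant.

How it is judged (in metres and radians):
On the way, in this order (a step that is already met when the one before it is completed fails the run):
1. the leaf with the round samples is pushed past upright (value of joint leaf_ring above 1.65 rad), for 0.1 s.
2. it is pressed down flat on the far side (value of joint leaf_ring above 3.04 rad), for 0.2 s.
At the end, for the whole second after the job is handed in: The leaf with the round samples lies flat on the far side (hinge within 0.10 rad of its far stop) and at rest; the free edge of the other leaf is within 15 mm, and every loose bystander within 30 mm, of where it started (value of joint leaf_ring above 3.04 rad and velocity of joint leaf_ring between -0.05 and 0.05 rad/s and distance of bar_edge from where it was at the start of the episode below 0.015 m and distance of each of valve, flange, duct_cup, grease, spanner, bolt, accumulator from where it was at the start of the episode below 0.03 m); the robot touches nothing.
It fails at once if the leaf is pinched: fingers press on both of its faces at once ((contact force between the fingers and leaf_ring_c1 above 1.5 N or contact force between the fingers and leaf_ring_c3 above 1.5 N or contact force between the fingers and leaf_ring_c4 above 1.5 N or contact force between the fingers and leaf_ring_c5 above 1.5 N or contact force between the fingers and leaf_ring_c6 above 1.5 N) and contact force between the fingers and leaf_ring_c2 above 1.5 N).
It fails at once if the leaf with the bars is moved (15 mm at its free edge) (distance of bar_edge from where it was at the start of the episode above 0.015 m).
It fails at once if a bystander is lifted or moved by 30 mm (distance of any of valve, flange, duct_cup, grease, spanner, bolt, accumulator from where it was at the start of the episode above 0.03 m).
It also fails if it takes over 58 s, if anything falls off the work surface, if the arm or the gripper's body presses on something with over 40 N, if the wrist force passes 120 N, or if a joint passes its speed limit or range.

## Working session

There is one attempt and no reset: what is moved stays moved. The work goes in short steps, Python scripts to look and compute and a shell command to move; the robot and the scene stay as the last step left them, time stands still between calls to the robot, and variables do not carry over. Pictures are saved under pics/ and viewed, and the job is handed in when it is done.

```bash
ls; mkdir -p pics; python3 - <<'E'
from rig import sense, grab_frame, camera_info, tcp_to_tips
import cv2, numpy as np
print(sense()); print(tcp_to_tips)
for n in ("scene","top","wrist"):
    ci=camera_info(n); print(n,ci['vertical_fov'],ci['cx'],ci['cy'],np.round(ci['world_to_cam'],3).tolist())
    p,d=grab_frame(n); cv2.imwrite(f"pics/{n}0.png",p); np.savez(f"{n}0.npz",p=p,d=d,w=np.array(ci['world_to_cam']))
    print(d[d>0].min() if (d>0).any() else None,(d>0).mean())
E
```

```text
pics
{'clock': 0.0, 'qpos': array([ 1.30060093e+00,  3.53655525e-01,  1.63414444e+00, -1.18627199e-05,
        1.15520160e+00, -2.41380113e-03]), 'qvel': array([ 8.34685905e-05, -9.68335716e-04,  2.18010845e-05, -1.39557027e-03,
       -2.82942808e-04, -1.22648779e-03]), 'joint_efforts': array([-3.36449353e-03, -6.05265999e+01, -3.42053461e+01, -3.33447197e-04,
        9.51731927e-03,  3.37526679e-06]), 'eef_pos': array([165.31675115, 602.49200395, 403.95249421]), 'tcp_rot': array([3.14158521e+00, 1.40893259e-03, 1.30301952e+00]), 'contact_force': array([-0.43955085,  0.66644643, -0.03886374]), 'wrist_torque': array([-0.01707126, -0.00525884,  0.05254561]), 'opening': 0.9980867675108235}
173.4
scene 48.59104013610131 257.1055775229398 190.3298351638312 [[0.183, 0.983, 0.013, -79.589], [0.618, -0.105, -0.779, -265.669], [-0.764, 0.15, -0.627, 1722.97], [0.0, 0.0, 0.0, 1.0]]
876.8453 0.9963531494140625
top 48.878910559294894 258.98474026682237 189.37041029738677 [[0.023, -1.0, 0.01, -32.687], [-0.982, -0.025, -0.185, 544.231], [0.185, -0.006, -0.983, 1153.721], [0.0, 0.0, 0.0, 1.0]]
818.9797 0.9959309895833334
wrist 69.99848416366967 256.53770421216893 196.24515753537327 [[0.265, 0.964, -0.001, -624.578], [0.932, -0.256, 0.258, -33.604], [0.248, -0.069, -0.966, 378.49], [0.0, 0.0, 0.0, 1.0]]
50.000824 0.9946085611979166
```

View pics/scene0.png

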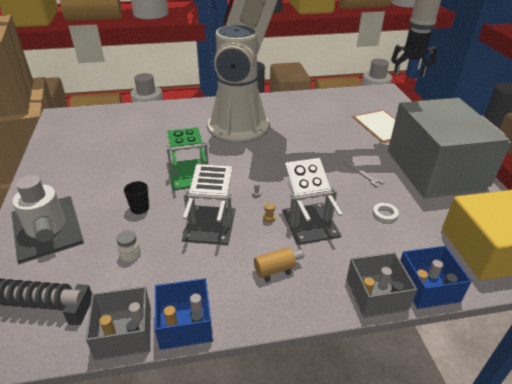

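View pics/top0.png

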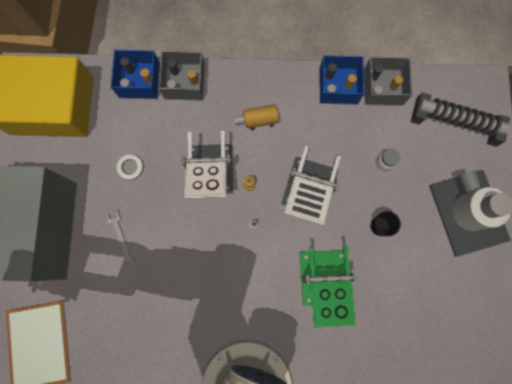

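View pics/wrist0.png

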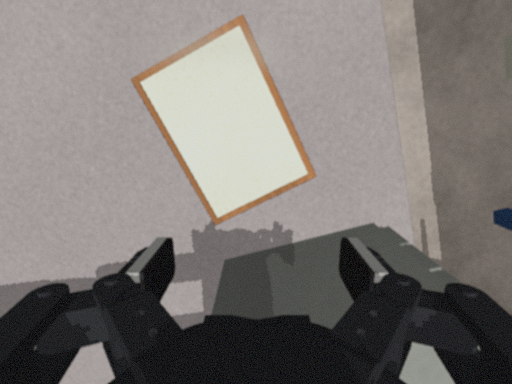

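Candidates for the ring leaf are the white leaf with round samples (top 206,180; scene 307,177), the green stand with round samples (top 332,303; scene 186,137, a look-alike) and the white leaf with bars (top 309,200; scene 211,180). I choose the white one with round samples and check it in a close crop.

```bash
cat > h.py <<'E'
import numpy as np, cv2
from rig import camera_info
def pts(n,d,w):
    ci=camera_info(n); f=192/np.tan(np.radians(ci['vertical_fov']/2))
    v,u=np.mgrid[0:384,0:512]; X=np.stack([(u-ci['cx'])/f*d,(v-ci['cy'])/f*d,d],-1)
    R=w[:3,:3];t=w[:3,3]; return (X-t)@R
def proj(n,P,w):
    ci=camera_info(n); f=192/np.tan(np.radians(ci['vertical_fov']/2))
    c=np.atleast_2d(P)@w[:3,:3].T+w[:3,3]; return np.c_[c[:,0]/c[:,2]*f+ci['cx'],c[:,1]/c[:,2]*f+ci['cy']]
E
python3 - <<'E'
from h import *
ims=[]
for n,(x0,y0) in (("top",(160,110)),("scene",(260,140))):
    z=np.load(n+"0.npz"); p=z['p'];d=z['d']; P=pts(n,d,z['w'])
    c=p[y0:y0+110,x0:x0+110]; ims.append(cv2.resize(c,None,fx=3.6,fy=3.6,interpolation=2))
    hsv=cv2.cvtColor(p,cv2.COLOR_BGR2HSV)
    m=(hsv[...,1]<40)&(hsv[...,2]>150)&(d>0)&(P[...,2]>105)&(P[...,2]<190)
    m=m.astype(np.uint8); N,l,s,cen=cv2.connectedComponentsWithStats(m)
    for i in range(1,N):
        if s[i,4]>150:
            Q=P[l==i]; c0=np.median(Q,0); 
            for _ in range(5):
                A=np.c_[Q[:,:2]-c0[:2],np.ones(len(Q))]; k,*_=np.linalg.lstsq(A,Q[:,2],rcond=None); r=Q[:,2]-A@k
                g=abs(r)<max(3,2*np.median(abs(r))); Q=Q[g]
            print(n,s[i],cen[i].round(0),c0.round(1),'k',k.round(3),'tilt',np.arctan(np.hypot(k[0],k[1])).round(3),'yaw',np.degrees(np.arctan2(k[1],k[0])).round(1),'res',r.std().round(2))
            print('  z',Q[:,2].min().round(1),Q[:,2].max().round(1))
cv2.imwrite("pics/crop.png",np.hstack(ims))
E
```

```text
top [ 184  162   42   36 1018] [204. 180.] [550.1 127.4 139.8] k [-4.08000e-01 -2.90000e-02  1.39455e+02] tilt 0.388 yaw -175.9 res 1.49
  z 114.6 160.8
top [284 176  49  49 958] [308. 200.] [ 503.4 -149.5  127.8] k [-1.97000e-01  6.20000e-02  1.27379e+02] tilt 0.204 yaw 162.5 res 1.47
  z 112.7 140.1
top [471 188  39  39 572] [486. 210.] [ 480.3 -617.4  124.3] k [-2.00000e-03 -3.00000e-03  1.24312e+02] tilt 0.003 yaw -121.4 res 1.45
  z 121.2 127.4
scene [ 286  158   46   40 1026] [308. 178.] [560.6 126.  134.7] k [-4.10000e-01 -1.60000e-02  1.34733e+02] tilt 0.39 yaw -177.7 res 1.54
  z 111.6 159.4
scene [188 164  45  34 783] [211. 182.] [ 523.8 -152.1  122.6] k [-2.01000e-01  5.60000e-02  1.22654e+02] tilt 0.206 yaw 164.4 res 1.5
  z 111.8 138.6
scene [ 16 175  24  13 229] [ 28. 181.] [ 499.6 -638.4  173.1] k [7.0000e-03 1.3000e-02 1.7321e+02] tilt 0.015 yaw 62.3 res 1.21
  z 169.9 176.1
scene [ 13 184  43  26 379] [ 36. 199.] [ 517.9 -614.8  122.9] k [ 4.00000e-03 -1.00000e-03  1.23063e+02] tilt 0.004 yaw -7.0 res 1.29
  z 120.2 125.8
```

View pics/crop.png

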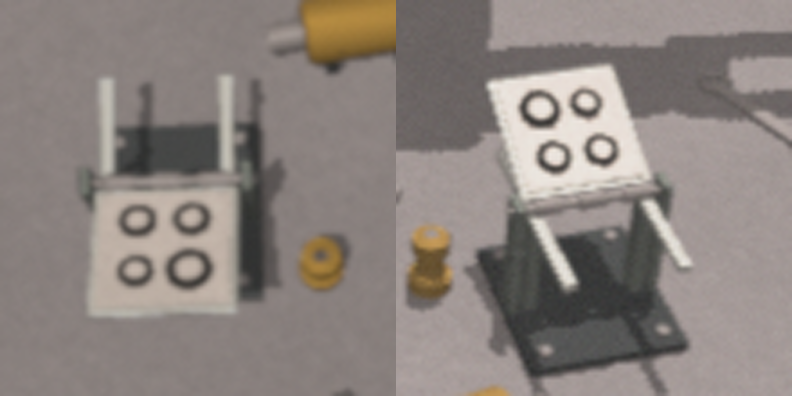

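The crop confirms the choice: the white leaf carries four round black samples, on a grey stand that isn't green. Next I measure the stand's frame and check the corridor for obstacles.

```bash
python3 - <<'E'
from h import *
res={}
for n,(u0,u1,v0,v1) in (("top",(176,240,125,205)),("scene",(275,345,150,250))):
    z=np.load(n+"0.npz"); p=z['p'];d=z['d']; P=pts(n,d,z['w'])
    b=np.zeros(d.shape,bool); b[v0:v1,u0:u1]=1
    # leaf: near plane
    k=np.array([-.409,-.024]); c0=np.array([550.1,127.4,139.5]) if n=="top" else np.array([560.6,126,134.7])
    r=P[...,2]-c0[2]-(P[...,:2]-c0[:2])@k
    m=b&(abs(r)<6)&(P[...,2]>112)&(p.min(-1)>0)&(P[...,0]<c0[0]+70)
    N,l,s,c=cv2.connectedComponentsWithStats(m.astype(np.uint8)); i=1+s[1:,4].argmax(); Q=P[l==i]
    rect=cv2.minAreaRect(Q[:,:2].astype(np.float32)); print(n,'rect',np.round(cv2.boxPoints(rect),1).tolist())
    # by percentile along axes at a few yaws
    for yaw in (0,2,3,4,6):
        a=np.radians(yaw); ex=np.array([np.cos(a),np.sin(a)]); ey=np.array([-ex[1],ex[0]])
        X=(Q[:,:2]@ex);Y=Q[:,:2]@ey; print(yaw,np.percentile(X,[.3,50,99.7]).round(1),np.percentile(Y,[.5,99.5]).round(1))
    # arms far side z ~ 100..108 bright
    hsv=cv2.cvtColor(p,cv2.COLOR_BGR2HSV)
    m=b&(P[...,2]>95)&(P[...,2]<112)&(P[...,0]>620)
    N,l,s,c=cv2.connectedComponentsWithStats(m.astype(np.uint8))
    for i in range(1,N):
        if s[i,4]>15:
            Q=P[l==i]; vx,vy,x,y=cv2.fitLine(Q[:,:2].astype(np.float32),2,0,.01,.01).ravel(); print(' arm',s[i,4],Q.mean(0).round(1),'x',Q[:,0].min().round(),Q[:,0].max().round(),np.degrees(np.arctan(vy/vx)).round(1))
    # posts
    m=b&(P[...,2]>113)&(P[...,2]<128)&(abs(abs(P[...,1]-128)-61)<12)&(P[...,0]>590)
    if m.any(): print(' post',[ (P[m&sg].mean(0).round(1),(m&sg).sum()) for sg in (P[...,1]>128,P[...,1]<128)])
# height map of corridor
z=np.load("top0.npz"); P=pts("top",z['d'],z['w']).reshape(-1,3)
P=P[(P[:,0]>150)&(P[:,0]<800)&(P[:,1]>-100)&(P[:,1]<700)]
H=np.zeros((13,16))
for x,y,h in P: H[int((x-150)//50),int((y+100)//50)]=max(H[int((x-150)//50),int((y+100)//50)],h)
print('cols y',list(range(-100,700,50)))
for i in range(13): print(150+50*i,H[i].astype(int))
E
```

```text
top rect [[497.79998779296875, 190.1999969482422], [504.5, 58.79999923706055], [621.0, 64.80000305175781], [614.2999877929688, 196.10000610351562]]
0 [500.  557.5 617.6] [ 67.3 189.3]
2 [505.2 561.4 620.9] [ 45.9 168.2]
3 [507.2 562.9 622.8] [ 35.3 157.5]
4 [508.9 564.6 624.4] [ 24.6 146.7]
6 [510.8 567.3 627.6] [  3.3 125. ]
 arm 94 [661.1  86.3 105.5] x 623.0 698.0 5.1
 arm 98 [658.  178.9 105.7] x 620.0 693.0 4.0
 post [(array([605. , 186.6, 118.5]), np.int64(39)), (array([610.3,  71.6, 118.5]), np.int64(43))]
scene rect [[498.8999938964844, 188.39999389648438], [503.29998779296875, 59.900001525878906], [625.4000244140625, 64.0999984741211], [621.0, 192.60000610351562]]
0 [502.  562.4 621.9] [ 69.5 187.8]
2 [506.5 566.5 625. ] [ 48.9 166.5]
3 [508.6 568.2 626.6] [ 38.1 155.6]
4 [510.1 569.7 628.4] [ 27.4 144.7]
6 [512.1 571.8 631.4] [  5.9 122.8]
 arm 91 [659.7 177.1 104.1] x 620.0 697.0 3.6
 arm 95 [662.   85.1 104.4] x 620.0 703.0 3.5
 post [(array([608.1, 186.7, 117.7]), np.int64(30)), (array([612.2,  71.4, 118.1]), np.int64(39))]
cols y [-100, -50, 0, 50, 100, 150, 200, 250, 3
[... 233 characters left out ...]
  7    5    7    6    8    7   12   13    8    8  206  206
  202    0]
350 [  7   8   8   6   6   7   6   6  10  14   6   7 205 206 204   0]
400 [  5  43  42   6   6   6   7   7   7  13  11   7 206 205 207   0]
450 [141  18  14  11 160 160   7   6   8  12  12   7 206 207 204   0]
500 [131   7   6 160 164 159   6   7   7   7   7   8 205 205 208   0]
550 [ 13  55  61 142 145 141   7   6  22  20  16   7 207 205 205   0]
600 [  7   8   8 123 121 123   6   6  21  21  18   7   7   6   7   7]
650 [  6   7   8 109  16 111  10   6   7   8   8   8 124 118 124 123]
700 [  7  61  63  48   6   7   7   7   6   6   6  15 137 136 136 137]
750 [ 65  67  66  49   5   7   8   5   8   7   7 110 135 136 136 136]
```

Estimates: spine middle at about (610, 129), stand yaw about 3.5°, leaf at about 0.39 rad, so the free edge is at z of about 155. I'll approach from the near side with the fingers shut.

```bash
python3 -m creep '0 0 0 -2 0; 0 -4 4.2 -3 -2; 0 -8 8.5 -3 -4; 0 -11.7 12.4 -3 -6; 0 -15.5 16.5 -3 -8; 0 -19.4 20.6 -3 -10; 0 -23.2 24.7 -3 -12; 0 -27 28.8 -3 -14; 0 -31 33 -3 -16; 0 -35 37 -2 -18; 0 -38.7 41.2 0 -18.8; 0 -38.7 41.2 0 -18.8; 0 -38.7 41.2 0 -18.8; 0 -38.7 41.2 0 -18.8; 0 -38.7 41.2 0 -18.8; 0 -38.7 41.2 0 -18.8'
```

```text
clock: 1.75
eef_pos: [459.8, 121.1, 404.7]
tcp_rot: [-3.141, 0.001, 1.632]
contact_force: [0.3, 0.2, 0.2]
opening: -0.001
```

```bash
python3 -m creep '0 0 0 3 0; 0 0 0 6 0; 0 0 0 9 0; 0 0 0 10.6 0; 0 0 0 10.6 0; 0 0 0 10.6 0; 0 0 0 10.6 0'; python3 - <<'E'
from h import *
from rig import *
print(sense()['contact_force'])
a=[]
for n,(x0,y0) in (("top",(150,110)),("scene",(250,120))):
    p,d=grab_frame(n); a.append(cv2.resize(p[y0:y0+130,x0:x0+130],(390,390),interpolation=2))
cv2.imwrite("pics/c1.png",np.hstack(a))
p,d=grab_frame("wrist"); cv2.imwrite("pics/w1.png",p)
E
```

```text
clock: 2.45
eef_pos: [460.1, 121.7, 300.0]
tcp_rot: [3.14, 0.0, 1.633]
contact_force: [0.2, -0.7, 0.2]
opening: 0.001
[ 0.23262835 -0.65545759  0.2416839 ]
```

View pics/c1.png

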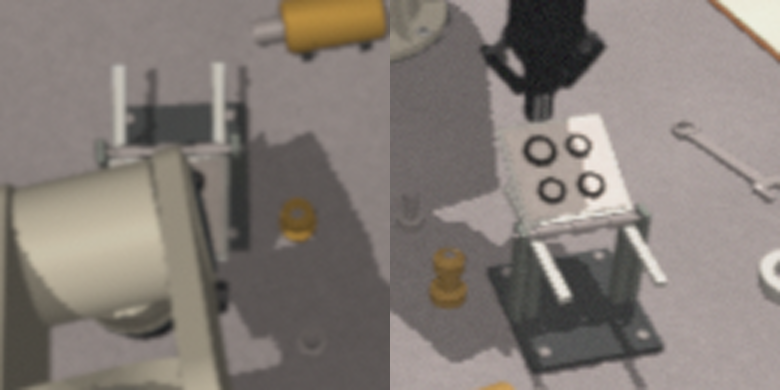

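View pics/w1.png

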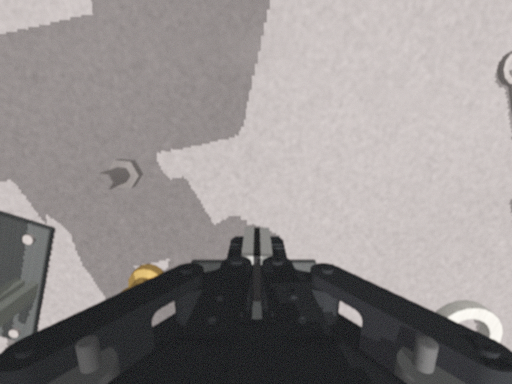

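```bash
python3 -m creep '0 0 1 0 0; 0 0 2 0 0; 0 0 2.5 0 0; 0 0 2.8 -0.2 0; 0 0 3.0 -0.6 0; 0 0 3.3 -1.1 0; 0 0 3.6 -1.7 0; 0 0 3.9 -2.3 0; 0 0 4.2 -2.9 0; 0 0 4.6 -3.4 0; 0 0 5.0 -3.9 0; 0 0 5.4 -4.4 0; 0 0 5.4 -4.4 0'; python3 - <<'E'
from h import *
from rig import *
print(sense()['contact_force'],sense()['wrist_torque'])
p,d=grab_frame("scene"); a=[cv2.resize(p[100:230,230:360],(390,390),interpolation=2)]
w=np.array(camera_info("scene")["world_to_cam"]);P=pts("scene",d,w)
hsv=cv2.cvtColor(p,cv2.COLOR_BGR2HSV)
m=(hsv[...,1]<40)&(hsv[...,2]>100)&(P[...,2]>112)&(P[...,2]<235)&(abs(P[...,1]-125)<60)&(P[...,0]>480)&(P[...,0]<660)
u=(P[m][:,:2]-[610,129])@[.998,.061]; z=P[m][:,2]
th=np.arctan2(z-110,-u); print(m.sum(),np.median(th[z>130]),z.max())
cv2.imwrite("pics/c2.png",a[0])
E
```

```text
clock: 3.9
eef_pos: [515.0, 124.7, 344.8]
tcp_rot: [3.138, 0.0, 1.632]
contact_force: [-0.4, 0.2, -0.2]
opening: 0.001
[-0.40629571  0.20064375 -0.18396448] [-0.03409799  0.05618294  0.01370217]
1398 0.8704519637628881 230.9898981840463
```

View pics/c2.png

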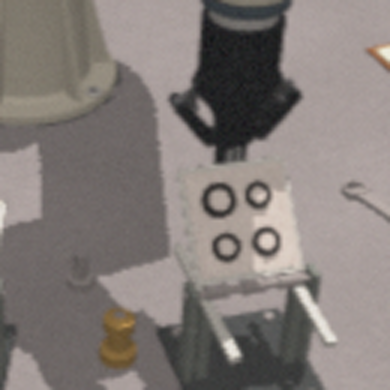

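```bash
python3 -m creep '0 0 0.4 -0.4 0; 0 0 0.8 -0.8 0; 0 0 1.3 -1.2 0; 0 0 1.8 -1.6 0; 0 0 2.3 -1.9 0; 0 0 2.9 -2.2 0; 0 0 3.4 -2.5 0; 0 0 3.9 -2.7 0; 0 0 4.5 -2.9 0; 0 0 5.1 -3.0 0; 0 0 5.7 -3.2 0; 0 0 6.2 -3.3 0; 0 0 6.8 -3.4 0; 0 0 7.4 -3.4 0; 0 0 8.0 -3.4 0; 0 0 8.6 -3.4 0; 0 0 9.3 -3.4 0; 0 0 9.3 -3.4 0'; python3 - <<'E'
from h import *
from rig import *
print(sense()['contact_force'],sense()['wrist_torque'])
p,d=grab_frame("scene"); a=[cv2.resize(p[100:230,230:360],(390,390),interpolation=2)]
p,d=grab_frame("top"); a+=[cv2.resize(p[100:230,140:270],(390,390),interpolation=2)]
cv2.imwrite("pics/c3.png",np.hstack(a))
E
```

```text
clock: 5.75
eef_pos: [608.3, 130.5, 378.5]
tcp_rot: [3.137, -0.0, 1.632]
contact_force: [0.3, -0.9, 0.2]
opening: 0.001
[ 0.33341215 -0.85514584  0.2068257 ] [ 0.02721918 -0.00670954  0.00142707]
```

View pics/c3.png

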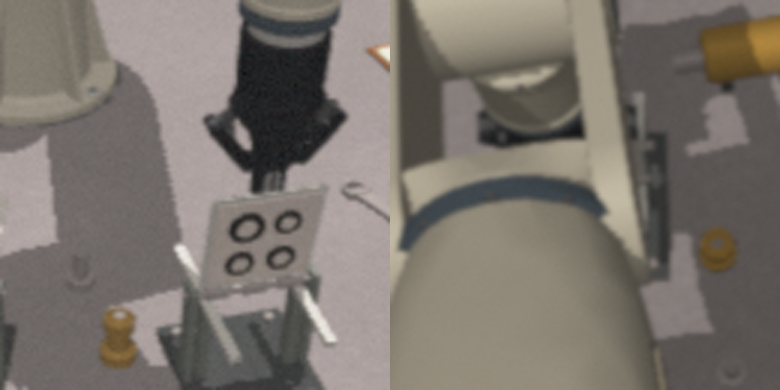

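```bash
python3 -m creep '0 0 0.6 0 0; 0 0 1.2 0.1 0; 0 0 1.8 0.4 0; 0 0 2.4 0.6 0; 0 0 3.0 0.8 0; 0 0 3.6 1.1 0; 0 0 4.1 1.5 0; 0 0 4.6 1.8 0; 0 0 5.1 2.2 0; 0 0 5.6 2.6 0; 0 0 6.1 3.1 0; 0 0 6.5 3.5 0; 0 0 6.9 4.0 0; 0 0 7.2 4.6 0; 0 0 7.5 5.1 0; 0 0 7.8 5.7 0; 0 0 8.0 6.3 0; 0 0 8.2 6.9 0; 0 0 8.2 6.9 0'; python3 - <<'E'
from h import *
from rig import *
print(sense()['contact_force'],sense()['wrist_torque'])
p,d=grab_frame("scene"); a=[cv2.resize(p[110:240,230:360],(390,390),interpolation=2)]
p,d=grab_frame("wrist"); a+=[cv2.resize(p,(400,390))]
cv2.imwrite("pics/c4.png",np.hstack(a))
E
```

```text
clock: 7.75
eef_pos: [689.6, 135.4, 308.7]
tcp_rot: [3.139, 0.0, 1.632]
contact_force: [-0.8, 0.3, -0.1]
opening: -0.003
[-0.7544339   0.25626986 -0.09774428] [ 0.01355193 -0.02354729 -0.05817919]
```

View pics/c4.png

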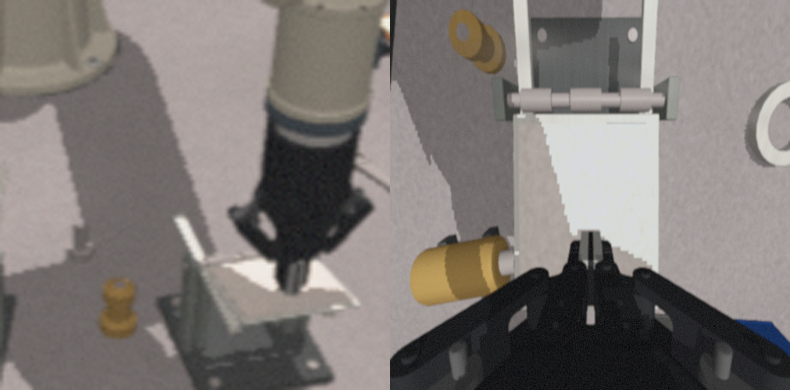

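The pictures show the leaf over the spine at about 2.9 rad, with the fingertips on its plain back and the spanner, flange and valve undisturbed. Now I press it flat gently.

```bash
python3 -m creep '0 0 0.1 0.4 0; 0 0 0.2 0.8 0; 0 0 0.3 1.2 0; 0 0 0.3 1.6 0; 0 0 0.4 1.9 0; 0 0 0.4 2.1 0; 0 0 0.4 2.1 0'; python3 -m creep '0 0 0 0.1 0; 0 0 0 0.2 0; 0 0 0 0.2 0'
```

```text
clock: 8.55
eef_pos: [693.6, 135.6, 288.1]
tcp_rot: [3.139, 0.0, 1.632]
contact_force: [-0.3, 0.4, -1.1]
opening: 0.003
clock: 8.85
eef_pos: [693.7, 135.6, 286.9]
tcp_rot: [3.139, 0.0, 1.632]
contact_force: [-2.0, -0.7, 6.1]
opening: -0.002
```

```bash
python3 -m creep '0 0 0 0.2 0; 0 0 0 0.2 0; 0 0 0 0.2 0'; python3 -m creep '0 0 0 0.1 0; 0 0 0 0.1 0; 0 0 0 0.1 0'
```

```text
clock: 9.15
eef_pos: [693.6, 135.6, 286.9]
tcp_rot: [3.138, 0.0, 1.632]
contact_force: [-5.0, -0.8, 12.8]
opening: 0.0
clock: 9.45
eef_pos: [693.6, 135.6, 286.9]
tcp_rot: [3.138, 0.0, 1.632]
contact_force: [-3.2, -0.4, 9.6]
opening: 0.0
```

The tip stays at z = 113.5 while the force builds, so the leaf is on its stop. I retract and check.

```bash
python3 -m creep '0 0 0 -0.5 0; 0 0 0 -2 0; 0 0 0 -5 0; 0 0 0 -9 0; 0 0 0 -13 0; 0 0 -4 -14 0; 0 0 -8 -14 0; 0 0 -12 -14 0; 0 0 -16 -14 0; 0 0 -20 -14 0; 0 0 -24 -14 0; 0 0 -28 -14 0; 0 0 -28 -14 0; 0 0 -28 -14 0; 0 0 -28 -14 0'; python3 - <<'E'
from h import *
from rig import *
print(sense()['contact_force'])
for n in ("scene","top"):
    p,d=grab_frame(n); cv2.imwrite(f"pics/{n}9.png",p); w=np.array(camera_info(n)["world_to_cam"]);P=pts(n,d,w)
    hsv=cv2.cvtColor(p,cv2.COLOR_BGR2HSV); u=(P[...,:2]-[610,129])@np.array([.998,.061])
    v=(P[...,:2]-[610,129])@np.array([-.061,.998])
    m=(abs(v)<42)&(u>15)&(u<118)&(P[...,2]>80)&(P[...,2]<170)
    print(n,m.sum(),np.polyfit(u[m],P[m][:,2],1),np.median(P[m][:,2]))
    z=np.load(n+"0.npz"); print('bar diff', end=' ')
    D=cv2.absdiff(p,z['p']).max(-1); cv2.imwrite(f"pics/d{n}.png",cv2.convertScaleAbs(D,alpha=2))
E
```

```text
clock: 10.95
eef_pos: [414.6, 118.6, 426.7]
tcp_rot: [3.136, -0.0, 1.632]
contact_force: [-0.4, -0.6, 0.3]
opening: 0.001
[-0.39946192 -0.61128272  0.33939256]
scene 774 [-1.06991666e-03  1.13231650e+02] 113.22340958577871
bar diff top 1088 [1.01762631e-03 1.13612579e+02] 113.70344551325769
bar diff
```

View pics/scene9.png

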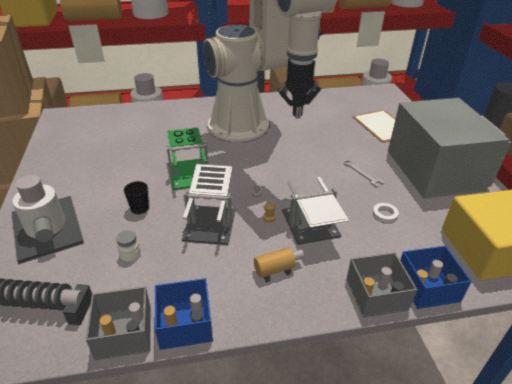

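View pics/dscene.png

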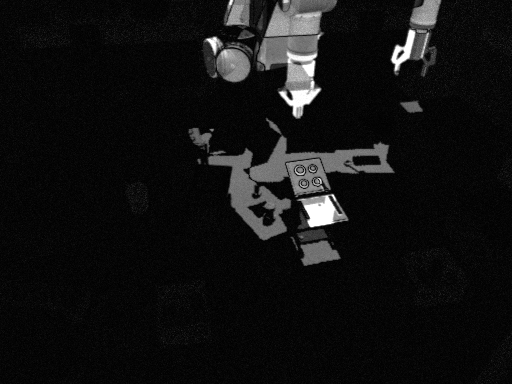

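The leaf lies flat: its slope is about ±0.001 and its height 113.5 mm. The difference picture shows only shadows, the arm and the leaf itself having changed. The robot is clear with about zero contact force, so I hand in.

```bash
python3 -c "
from rig import sign_off; print(sign_off())"
```

```text
the job is handed in; nothing more can be done
None
```

The leaf with the round samples now lies flat on the far side of its stand. I pushed it up by its near free edge and over the spine with shut fingers, pressed it down onto its stop from its plain back, and handed the job in. `sign_off` gives no verdict.

- **Leaf:** depth from both the scene and top cameras puts its back level to about 0.001 rad at a height of 113.5 mm, so it is at its far stop. I pressed with 10 to 13 N, and the tip moved no further.
- **Everything else:** the before/after scene picture shows only shadows, the arm and this leaf changed. I judged by eye that the bar leaf and bystanders had not moved; I did not measure their positions again.
- **Robot:** it ended clear of everything with no contact force, at about 11 s of the 58 s allowed.
- **Disagreement:** halfway up, one camera reading of the leaf angle gave 0.87 rad against about 0.8 from the arm's position. I took this to be the fingers showing up in the measurement, and none of the later readings disagreed.

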